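# Make up the spray kit and the touch-up kit

### The arm

A 6-joint arm with a two-finger parallel gripper is mounted at the origin on a cart in front of the work surface, level with it; the furniture and walls round the work are solid. World frame = base frame: x ahead of the robot, y to its left, z up, the work surface at z = 0. Lengths are in m, angles in rad, forces in N, time in s.
With the tool pointing down it reaches from about 0.35 to 0.775 m from the base axis. Payload 5.5 kg.
Tool frame: the origin (TCP) lies at the very end of the fingers, on their centre line; the grasp point (between the pads) lies 19 mm behind it (env.grip_point_offset is the distance from the TCP to the grasp point, in m); z points along the fingers, y is the line along which they close (so a half turn about z gives the same grasp; the last joint's range is limited). The gripper opens to 85 mm and grips with 20 to 120 N. Pads are 22 mm wide; open, the fingers measure 114 mm over their backs; the gripper's body (76 mm by 85 mm) begins 54 mm behind the grasp point. The pads swing forward as they close: fully open they stand 13 mm farther back than shut.
Start: joints at [1.024, 0.313, 0.046, 1.304, 0, 1.431], TCP at [0.228, 0.528, 0.231] pointing down, gripper open.
Joint ranges: [-2.76, 2.76], [-0.86, 1.69], [-1.03, 1.26], [-2.2, 2.34], [-1.47, 1.5], [-3.14, 3.14]. Speed limits (rad/s): [2.57, 2.57, 3.14, 3.14, 3.14, 3.14].

### API

Orientations are given as a unit quaternion [w, x, y, z].
In Python, from workcell import sensors, imaging, workorder, env gives the robot as it stands.
- The arm moves only by the shell command python3 -m handwheel 'ROWS' [FORCE]. ROWS is JSON, a list of rows, each a list of 5 numbers: the shift along the tool's x, y, z in mm, then the turn about the tool's z in rad, then the opening, from 0 (shut) to 1 (fully open). A call has 1 to 8 rows; each row is the pose to reach, as a shift and turn from the pose commanded when the call began, along the tool's axes at that moment; what a row does not reach only later rows make up. A row lasts 1/10 s, in which the tool goes at most 50 mm and 8.59 degrees, less where a joint would pass 70% of its speed; a pose out of reach is approached as far as the arm can. A call with a gripper value outside its range is refused whole. The fingers move at their own pace and stop on an object; FORCE is the grip in N (left out, the last holds). Time passes only in rows, so rows that repeat a pose let the fingers close. It gives the time, the measured TCP pose, the force, the opening and the grip force at its end, in the units of the state.
- sensors.get_state(): the state, without advancing time (a new reading comes with each control period).
- imaging.read_camera(name): name is "side" or "top"; returns a dict with "color" (480x640x3 uint8, blue, green, red), "z_map" (480x640 float32, m along the optical axis (not along the pixel's ray), 0 where there is no reading), "fx", "fy", "cx", "cy" (pixels), "xyz" and "rotation" of the camera in the world. Camera axes: x right, y down, z forward; pixel columns grow to the right and rows downward; lengths in m; the calibration is good to about 2 mm. A picture is of the moment at which its call begins.
- workorder.hand_in(): hands the job in; it is judged then, once.
The state is a dict: "clock": time; "joint_pos": joint angles; "qvel": joint speeds; "tau": joint torques, N m; "tcp_pos": TCP position; "orientation": TCP orientation; "wrist_force": force on the tool from outside, world axes, zero at the start; "ft_torque": the same for the moment, N m; "finger_gap": finger opening in m; "grip_force": force on a finger pad.
Only numpy, scipy, OpenCV 4.12 (cv2) and the standard library are available. Lean on these libraries where they do the work, as an engineer would, in place of code of your own. Each camera call takes 0.05 s, during which the arm holds its last target. There are 200 camera calls.

### The job

Make up two kits. Spray kit, on the grey board with the two dowel pins: seat the red-oxide side panel on the pins, lay the brass mask over the panel on the same pins, both fully down, and stand the red paint bottle in the board's bay. Touch-up kit, in the wooden tray: the dark green paint bottle and the brown jar with the black lid, each upright in a compartment of its own; leave the other paints where they stand.

Things in the scene. Friction and masses are not known exactly. Their poses are not given: they have to be found in the camera images.
- spray_board: spray board, fixed, grey-painted base 86 x 176 mm, 12 mm thick. Origin: at bench height midway between its two steel dowel pins; z up, y along the line of pins towards the bay. Base reaches y = -59 to +117 mm. Pins at y = +35 and -35 mm, diameter 6 mm, top at z = 37 mm, tapered to 2 mm over the last 6 mm. Black rests round the pins (42 mm in x) hold the panel's underside at z = 20 mm, 8 mm clear of the base
- paint_bay (a point): middle of the floor of the spray board's square bay for the red bottle (at y = +87 mm, z = 14.5 mm of the board; axes as the board's): light wooden frame, inside 46 x 46 mm, rim 7.5 mm above this floor; a red colour spot lies beside it
- touchup_tray: touch-up tray, brown wood, fixed to the bench, 78 x 136 mm, 16 mm high. Origin: centre of its underside, z up, y along its length. Two equal compartments with centres at y = +34 and -34 mm, inside 68 x 60 mm, floor at z = 5 mm, rim and divider at z = 16 mm
- side_panel: model tank's side panel, resin in red-oxide primer: flat plate 50 mm (x) by 100 mm (y), 8 mm thick, with two through holes of 9 mm at y = +35 and -35 mm. Origin: centre of its underside, z up. It fits the pins either way round (half turn). Lies flat on the bench at the start
- spray_mask: brass spray mask: sheet 50 mm (x) by 100 mm (y), 2.5 mm thick, three stripe openings, two holes of 9 mm at y = +35 and -35 mm, both long edges folded up to 14 mm height (outside faces 50 mm apart), to grip it by. Origin: centre of its underside, z up. Either way round fits. Starts flat on the bench, flanges up; on the seated panel its underside is at z = 28 mm of the board
- red_bottle: dropper bottle, bright red body, white cone cap; 26 mm across, 75 mm high, body cylindrical up to 45 mm, then a narrow neck and cone; origin: centre of its underside, z up
- green_bottle: dropper bottle, dark green body, white cone cap; 26 mm across, 75 mm high, body cylindrical up to 45 mm, then a narrow neck and cone; origin: centre of its underside, z up
- brown_jar: squat enamel jar, brown paint, black lid; 44 mm across (body 40 mm, lid 44 mm from 32 mm up), 46 mm high; origin: centre of its underside, z up
- black_bottle: dropper bottle, black body, orange cone cap; not wanted, stays where it stands; 26 mm across, 75 mm high, body cylindrical up to 45 mm, then a narrow neck and cone; origin: centre of its underside, z up
- blue_jar: squat enamel jar, blue paint, white lid, 48 mm across, 50 mm high; origin: centre of its underside, z up; not wanted, stays where it stands
There are look-alikes about, which are no part of the job. Leave any turquoise look-alike of the green_bottle alone. Leave any pink look-alike of the brown_jar alone.

How it is judged:
By the outcome, as a careful person would: the job done as asked, in the order asked, and still so for the second after the job is handed in, with the robot touching nothing.
It also fails if it takes over 128 s, if anything falls off the work surface, if the arm or the gripper's body presses on something with over 40 N, if the wrist force passes 120 N, or if a joint passes its speed limit or range.

## Working session

There is one attempt and no reset: what is moved stays moved. The work goes in short steps, Python scripts to look and compute and a shell command to move; the robot and the scene stay as the last step left them, time stands still between calls to the robot, and variables do not carry over. Pictures are saved under pics/ and viewed, at most 14 in all, crops included, and the job is handed in when it is done.

```bash
ls; mkdir -p pics
python3 - <<'E'
from workcell import sensors, imaging, env
import cv2,numpy as np
s=sensors.get_state();print(s['clock'],s['tcp_pos'],s['orientation'],env.grip_point_offset)
for n in('top','side'):
    c=imaging.read_camera(n);cv2.imwrite(f'pics/{n}0.png',c['color']);np.savez(f'pics/{n}0.npz',**c)
    print(n,c['fx'],c['cx'],c['cy'],c['xyz'],np.round(c['rotation'],3).tolist())
E
```

```text
pics
0.0 [0.22723199 0.52762148 0.23039816] [-3.09370948e-04  2.01982684e-01  9.79388648e-01 -8.80627973e-04] 0.0187
top 524.3713738163945 322.1881558736466 239.75949893672393 [ 0.24607477 -0.07183731  1.43870941] [-0.077, 0.707, -0.699, 0.073]
side 560.4710023202977 330.688313370897 231.75263570717257 [ 0.23609408 -1.09201116  0.61978588] [-0.51, 0.848, -0.13, 0.066]
```

View pics/top0.png

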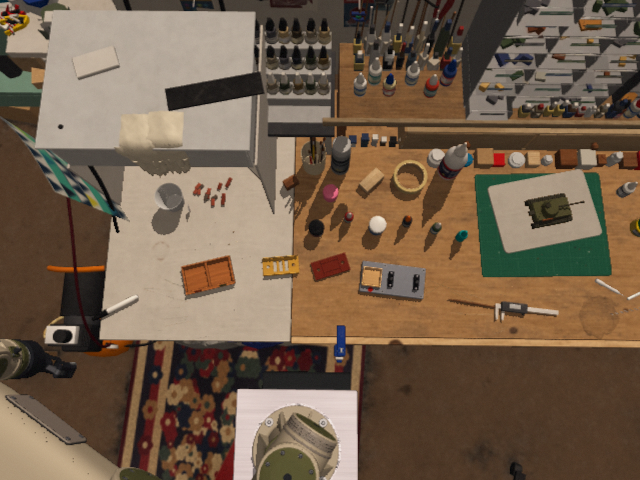

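View pics/side0.png

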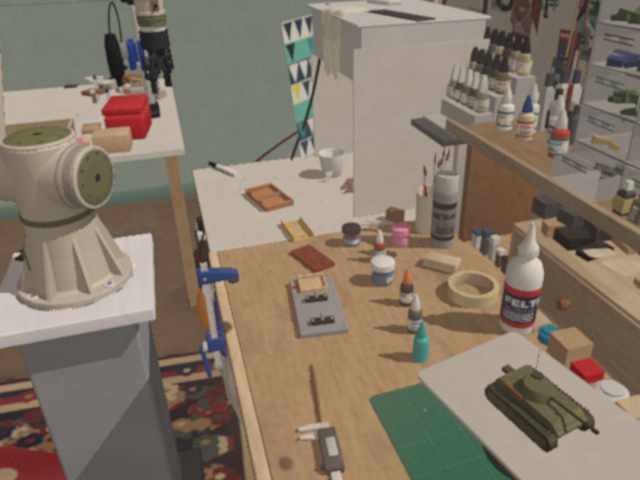

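```bash
cat > h.py <<'E'
import cv2,numpy as np
from scipy.spatial.transform import Rotation as R
from workcell import sensors, imaging
def load(n,k=0): return dict(np.load(f'pics/{n}{k}.npz'))
def snap(n,k):
    c=imaging.read_camera(n); np.savez(f'pics/{n}{k}.npz',**c); return c
def rot(c):
    w,x,y,z=c['rotation']; return R.from_quat([x,y,z,w]).as_matrix()
def ray(c,uv,z):
    uv=np.atleast_2d(uv).astype(float)
    d=np.c_[(uv[:,0]-c['cx'])/c['fx'],(uv[:,1]-c['cy'])/c['fy'],np.ones(len(uv))]@rot(c).T
    return c['xyz']+d*((z-c['xyz'][2])/d[:,2])[:,None]
def proj(c,p):
    q=(np.atleast_2d(p)-c['xyz'])@rot(c); return np.c_[q[:,0]/q[:,2]*c['fx']+c['cx'],q[:,1]/q[:,2]*c['fy']+c['cy']]
def cloud(c):
    v,u=np.mgrid[:480,:640]; z=c['z_map']
    return np.stack([(u-c['cx'])/c['fx']*z,(v-c['cy'])/c['fy']*z,z],-1)@rot(c).T+c['xyz']
E
python3 - <<'E'
from h import *
t=load('top');s=load('side')
P=cloud(t)
for n,(u,v) in dict(tray=(208,250),bench=(330,300),panel=(330,266),mask=(270,266),brown=(316,228),red=(350,216),white=(377,225),black=(407,221),green=(436,227),turq=(461,236),board=(408,270),white_t=(150,300)).items():
    print(n,np.round(P[v,u],3),t['color'][v,u])
a=cv2.resize(t['color'][180:310,170:480],None,fx=2.58,fy=2.58,interpolation=3);cv2.imwrite('pics/ct.png',a)
a=cv2.resize(s['color'][175:365,230:450],None,fx=3,fy=3,interpolation=3);cv2.imwrite('pics/cs.png',a)
E
```

```text
tray [ 0.525  0.258 -0.002] [147 171 188]
bench [ 0.388 -0.085 -0.001] [ 69 117 168]
panel [ 0.481 -0.084  0.007] [ 23  35 106]
mask [ 0.481  0.083 -0.003] [ 42 122 179]
brown [ 0.581 -0.044  0.041] [19 20 20]
red [ 0.611 -0.137  0.059] [71 80 89]
white [ 0.588 -0.21   0.054] [176 196 214]
black [ 0.603 -0.294  0.044] [ 9 28 69]
green [ 0.585 -0.371  0.048] [67 75 84]
turq [ 0.561 -0.439  0.047] [62 68 10]
board [ 0.473 -0.299  0.007] [117 119 126]
white_t [ 0.383  0.411 -0.007] [145 166 187]
```

View pics/ct.png

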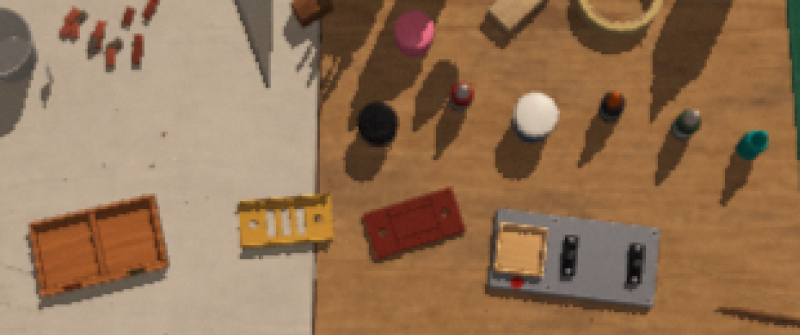

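View pics/cs.png

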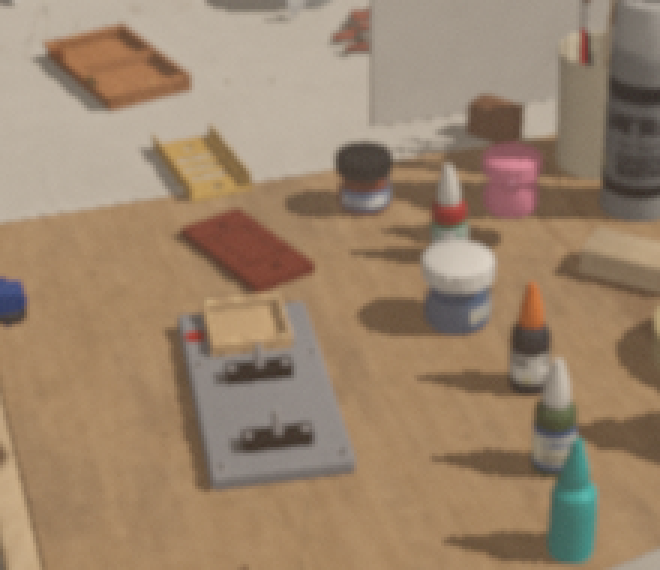

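```bash
cat > m1.py <<'E'
from h import *
import sys
k=sys.argv[1] if len(sys.argv)>1 else 0
t=load('top',k);s=load('side',k)
def big(m,roi):
    r=np.zeros_like(m);x0,y0,x1,y1=roi;r[y0:y1,x0:x1]=m[y0:y1,x0:x1]
    r=cv2.morphologyEx(r,cv2.MORPH_CLOSE,np.ones((3,3)))
    cs,_=cv2.findContours(r,cv2.RETR_EXTERNAL,cv2.CHAIN_APPROX_NONE);return max(cs,key=cv2.contourArea)
def rect(c,m,roi,z):
    q=ray(c,big(m,roi)[:,0],z)[:,:2]
    (x,y),(w,h),a=cv2.minAreaRect((q*1000).astype(np.float32))
    if w<h:a+=90
    return np.round([x,y,max(w,h),min(w,h),(a+90)%180-90],1)  # angle of the long axis from +x, deg
H=cv2.cvtColor(t['color'],cv2.COLOR_BGR2HSV);Hs=cv2.cvtColor(s['color'],cv2.COLOR_BGR2HSV)
f=lambda H,a,b:cv2.inRange(H,np.array(a),np.array(b))
P=cloud(t);S=cloud(s)
print('panel',rect(t,f(H,(0,120,40),(6,255,150)),(305,250,355,285),.008),rect(s,f(Hs,(0,100,40),(9,255,150)),(288,240,338,275),.006))
print('mask',rect(t,f(H,(17,100,60),(30,255,255)),(255,250,302,282),.010))
print('board',rect(t,f(H,(0,0,60),(180,60,160))|f(H,(0,0,0),(180,255,50)),(355,255,430,305),.012))
print('tray',rect(t,f(H,(3,120,60),(14,255,255)),(175,250,240,302),.014))
for n,(x0,y0,x1,y1) in dict(rest1=(384,266,398,296),rest2=(410,266,424,298)).items():
    m=f(H,(0,0,0),(180,255,70))[y0:y1,x0:x1];v,u=np.nonzero(m);print(n,len(u),np.round(ray(t,[(u+x0).mean(),(v+y0).mean()],.018)*1000,1))
m=f(H,(12,80,120),(25,200,255));print('bay',rect(t,m,(359,264,384,292),.022))
for n,roi,zz,sroi in (('brown',(305,217,328,242),(.036,.06),0),('red',(342,206,358,228),(.035,.09),0),('green',(428,216,444,240),(.035,.09),0),('black',(400,212,416,230),(.035,.09),0),('white',(366,212,390,240),(.04,.06),0),('turq',(450,228,470,245),(.035,.09),0)):
    x0,y0,x1,y1=roi;q=P[y0:y1,x0:x1].reshape(-1,3);q=q[(q[:,2]>zz[0])&(q[:,2]<zz[1])]
    c=q.mean(0)
    g=S.reshape(-1,3);d=np.hypot(g[:,0]-c[0],g[:,1]-c[1]);g=g[(d<.03)&(g[:,2]>zz[0])&(g[:,2]<zz[1])]
    print(n,len(q),np.round(c*1000),np.round(q.min(0)*1000),np.round(q.max(0)*1000),'side',len(g),np.round(g.mean(0)*1000))
E
python3 m1.py
```

```text
panel [481.2 -84.   98.2  48.8 -71.5] [481.6 -87.7 105.8  52.3 -71.5]
mask [482.2  53.4  99.7  53.  -84.5]
board [ 445.2 -254.4  173.9   85.5   83.4]
tray [452.5 252.2 137.7  81.8 -75.8]
rest1 96 [[ 440.3 -246.6   18. ]]
rest2 89 [[ 435.3 -316.2   18. ]]
bay [ 454.6 -192.    63.7   56.2   84.2]
brown 193 [584. -45.  45.] [563. -66.  36.] [605. -25.  52.] side 202 [581. -52.  44.]
red 64 [ 614. -134.   50.] [ 605. -146.   37.] [ 628. -124.   74.] side 144 [ 614. -140.   51.]
green 69 [ 587. -374.   49.] [ 577. -387.   35.] [ 602. -364.   78.] side 229 [ 586. -381.   51.]
black 63 [ 606. -294.   51.] [ 597. -309.   36.] [ 620. -284.   77.] side 197 [ 605. -301.   51.]
white 231 [ 593. -212.   48.] [ 570. -236.   40.] [ 615. -189.   59.] side 316 [ 590. -219.   48.]
turq 68 [ 567. -444.   51.] [ 557. -456.   36.] [ 580. -435.   79.] side 260 [ 565. -451.   51.]
```

```bash
cat > go.py <<'E'
# python3 go.py x y z yaw_deg (mm; yaw of the tool's y axis) -> shift in tool axes + turn
from h import *
import sys
x,y,z,a=map(float,sys.argv[1:5]);s=sensors.get_state();w,i,j,k=s['orientation'];M=R.from_quat([i,j,k,w]).as_matrix()
d=M.T@(np.array([x,y,z])-s['tcp_pos']*1000);ya=np.degrees(np.arctan2(M[1,1],M[0,1]))
dt=(a-ya+90)%180-90
print('shift',np.round(d,1),'turn',round(-np.radians(dt),3),'yaw',round(ya,1),'tcp',np.round(s['tcp_pos']*1000,1),'F',np.round(s['wrist_force'],1),'gap',round(s['finger_gap']*1000,1),'q6',round(s['joint_pos'][5],2),'t',round(s['clock'],2))
E
python3 go.py 481.5 -85 150 18.5
```

```text
shift [-475.9 -462.    81.1] turn 0.841 yaw 66.7 tcp [227.3 527.7 230.5] F [ 0.5 -0.1  0.6] gap 85.7 q6 1.43 t 0.1
```

```bash
python3 -m handwheel '[[-476,-462,60,0.841,0.75],[-476,-462,60,0.841,0.75],[-476,-462,60,0.841,0.75],[-476,-462,60,0.841,0.75],[-476,-462,60,0.841,0.75],[-476,-462,60,0.841,0.75],[-476,-462,60,0.841,0.75],[-476,-462,60,0.841,0.75]]' 40; python3 go.py 481.5 -85 120 18.5
```

```text
clock: 0.9
tcp_pos: [0.3804, 0.1583, 0.195]
orientation: [0.0, 0.584, 0.812, 0.0]
wrist_force: [0.6, 0.1, -0.8]
finger_gap: 0.0641
grip_force: 0.0
shift [-262.8   18.6   75. ] turn 0.0 yaw 18.5 tcp [380.4 158.3 195. ] F [ 0.6  0.1 -0.8] gap 64.1 q6 1.45 t 0.9
```

```bash
python3 -m handwheel '[[-263,19,75,0,0.75],[-263,19,75,0,0.75],[-263,19,75,0,0.75],[-263,19,75,0,0.75],[-263,19,75,0,0.75],[-263,19,75,0,0.75],[-263,19,75,0,0.75],[-263,19,75,0,0.75]]'>/dev/null; python3 go.py 481.5 -85 1 18.5
python3 - <<'E'
from h import *
for n in('top','side'):snap(n,1)
a=load('top',1)['color'][180:310,260:440];b=load('side',1)['color'][150:300,240:400]
cv2.imwrite('pics/v1.png',np.hstack([cv2.resize(a,(580,420)),cv2.resize(b,(448,420))])[:, :800]) if 0 else cv2.imwrite('pics/v1.png',np.hstack([cv2.resize(a,(440,318)),cv2.resize(b,(339,318))]))
E
```

```text
shift [ -2.1   0.  118.6] turn -0.001 yaw 18.4 tcp [481.  -83.2 119.6] F [-0.7 -0.2 -0. ] gap 64.5 q6 0.91 t 1.7
```

View pics/v1.png

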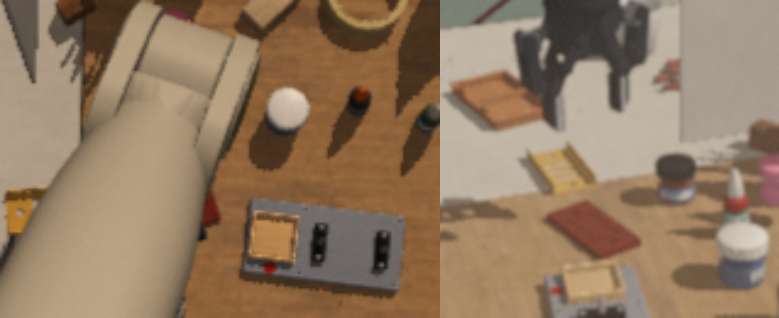

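```bash
python3 -m handwheel '[[-2,0,40,0,0.75],[-2,0,80,0,0.75],[-2,0,110,0,0.75],[-2,0,118.5,0,0.75],[-2,0,118.5,0,0.75],[-2,0,118.5,0,0.3],[-2,0,118.5,0,0.3],[-2,0,118.5,0,0.3]]' 40; python3 -m handwheel '[[0,0,0,0,0.3],[0,0,0,0,0.3]]' 40 ;python3 -m handwheel '[[0,0,-10,0,0.3],[0,0,-40,0,0.3],[0,0,-60,0,0.3],[0,0,-60,0,0.3]]'|tail -3 ; python3 go.py 442.5 -283 80 -6
```

```text
clock: 2.6
tcp_pos: [0.4839, -0.0851, 0.0037]
orientation: [0.001, 0.584, 0.812, 0.001]
wrist_force: [-1.2, 1.3, 7.3]
finger_gap: 0.0471
grip_force: 41.4
clock: 2.8
tcp_pos: [0.4839, -0.0852, 0.0038]
orientation: [0.001, 0.584, 0.812, 0.001]
wrist_force: [-0.7, 2.4, 7.8]
finger_gap: 0.0474
grip_force: 41.5
wrist_force: [0.8, -1.1, -0.8]
finger_gap: 0.0476
grip_force: 41.3
shift [-173.2 -103.   -14.2] turn 0.428 yaw 18.5 tcp [485.3 -86.2  65.6] F [ 0.8 -1.1 -0.8] gap 47.6 q6 0.91 t 3.2
```

```bash
python3 -m handwheel '[[-173,-103,-14,0.428,0.3],[-173,-103,-14,0.428,0.3],[-173,-103,-14,0.428,0.3],[-173,-103,-14,0.428,0.3],[-173,-103,-14,0.428,0.3],[-173,-103,-14,0.428,0.3],[-173,-103,-14,0.428,0.3]]'|tail -3; python3 go.py 442.5 -283 80 -6;python3 - <<'E'
from h import *
for n in('top','side'):snap(n,2)
a=load('top',2)['color'][240:320,320:450];b=load('side',2)['color'][190:340,240:400]
cv2.imwrite('pics/v2.png',np.vstack([cv2.resize(a,(390,240),interpolation=3),cv2.resize(b,(384,360),interpolation=3)[:, :].copy() if 0 else cv2.resize(b,(390,360),interpolation=3)]))
E
```

```text
wrist_force: [0.1, 0.7, -0.8]
finger_gap: 0.0469
grip_force: 41.3
shift [-1.9  3.5 -4.7] turn 0.0 yaw -6.0 tcp [ 439.2 -280.8   75.3] F [ 0.1  0.7 -0.8] gap 46.9 q6 0.95 t 3.9
```

View pics/v2.png

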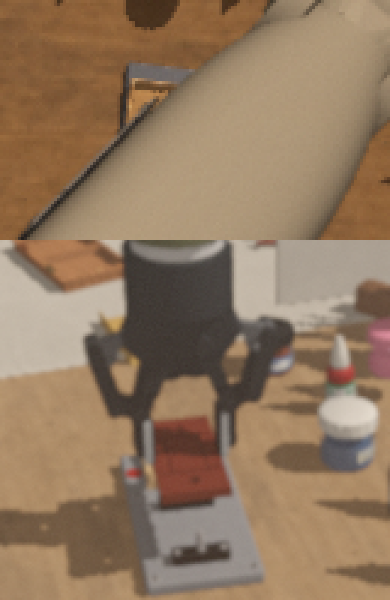

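Run:
```python
from h import *
t=load('top');s0=load('side');s2=load('side',2)
a=s0['color'][280:340,288:350];b=s2['color'][255:305,294:344]
cv2.imwrite('pics/v3.png',np.hstack([cv2.resize(a,(413,400),interpolation=3),cv2.resize(b,(380,400),interpolation=3)[:400]]))
P=cloud(s2);H=cv2.cvtColor(s2['color'],cv2.COLOR_BGR2HSV)
m=cv2.inRange(H,np.array((0,110,50)),np.array((9,255,160)));m[:255]=0;m[302:]=0;m[:,:300]=0;m[:,345:]=0
cs=max(cv2.findContours(m,0,1)[0],key=cv2.contourArea);k=np.zeros_like(m);cv2.drawContours(k,[cs],-1,255,-1);k=cv2.erode(k,np.ones((3,3)))
q=P[(k>0)&(m>0)];
for _ in range(3):
    c=q.mean(0);n=np.linalg.svd(q-c)[2][2];n*=np.sign(n[2]);d=(q-c)@n;q=q[abs(d)<2*d.std()+.0005]
print(len(q),c,n,d.std())
r=cv2.minAreaRect(cs);print(r)
print('pins side0', ray(s0,[[315.7,290],[321.3,313.3]],.037))
```

```text
749 [ 0.43665911 -0.29879634  0.08501698] [ 0.97642536 -0.14174782  0.1627915 ] 0.011828466437495392
((316.88458251953125, 281.4230651855469), (35.69313430786133, 28.240720748901367), 78.69007110595703)
pins side0 [[ 0.44549611 -0.25366471  0.037     ]
 [ 0.43573662 -0.32607092  0.037     ]]
```

View pics/v3.png

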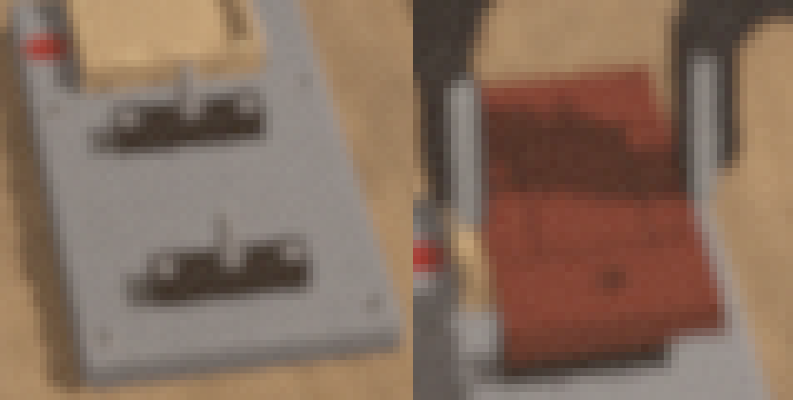

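Run:
```python
from h import *
s=load('side')
a=ray(s,[[315.9,289.3],[321.2,312.3]],.037)*1000; b=ray(s,[[314.0,268.1],[319.9,289.75]],.0795)*1000
for q in(a,b):print(q.round(1),q.mean(0).round(1),np.linalg.norm(q[0]-q[1]).round(1),np.degrees(np.arctan2(*(q[0]-q[1])[1::-1])).round(1))
e=ray(s,[[314.0,268.1],[319.9,289.75]],.0755)*1000;print(e.mean(0),np.linalg.norm(e[0]-e[1]))
# corner check of panel near edge
print(ray(s,[[ (500-413)/7.6+294, 335/8+255],[(722-413)/7.6+294,300/8+255]],.0795)*1000)
```

```text
[[ 446.5 -251.6   37. ]
 [ 436.4 -323.2   37. ]] [ 441.4 -287.4   37. ] 72.4 82.0
[[ 446.1 -245.2   79.5]
 [ 437.3 -316.3   79.5]] [ 441.7 -280.8   79.5] 71.7 83.0
[ 443.1890309  -274.78888263   75.5       ] 72.18176500963676
[[ 408.39439687 -329.17117456   79.5       ]
 [ 458.85517323 -332.30614769   79.5       ]]
```

Run:
```python
from h import *
s=load('side');t=load('top')
H=cv2.cvtColor(s['color'],cv2.COLOR_BGR2HSV)
m=cv2.inRange(H,np.array((0,0,60)),np.array((180,75,200)));m[:272]=0;m[342:]=0;m[:,:285]=0;m[:,355:]=0
cs=max(cv2.findContours(cv2.morphologyEx(m,cv2.MORPH_CLOSE,np.ones((9,9))),0,1)[0],key=cv2.contourArea)
print(cv2.approxPolyDP(cv2.convexHull(cs),2.5,True)[:,0].tolist())
q=ray(s,[[83/6.66+288,368/6.66+280],[400/6.66+288,330/6.66+280]],.012)*1000
print(q,np.linalg.norm(q[0]-q[1]),q.mean(0))
# top view: fit board rect corners and long edges from colour
H=cv2.cvtColor(t['color'],cv2.COLOR_BGR2HSV)
m=cv2.inRange(H,np.array((0,0,60)),np.array((180,60,160)))|cv2.inRange(H,np.array((0,0,0)),np.array((180,255,50)));m[:255]=0;m[305:]=0;m[:,:355]=0;m[:,430:]=0
cs=max(cv2.findContours(cv2.morphologyEx(m,cv2.MORPH_CLOSE,np.ones((3,3))),0,1)[0],key=cv2.contourArea)
b=cv2.boxPoints(cv2.minAreaRect(cs));print((ray(t,b,.012)*1000).round(1))
# dark rest profile in top
for x0,x1 in((384,398),(410,424)):
    m=H[264:300,x0:x1,2]<70;v,u=np.nonzero(m);print(u.min()+x0,u.max()+x0,v.min()+264,v.max()+264)
    print((ray(t,[[u.mean()+x0,v.min()+264-.5],[u.mean()+x0,v.max()+264+.5]],.02)*1000).round(1))
```

```text
[[330, 275], [348, 330], [301, 337], [289, 281]]
[[ 393.25320127 -342.36430835   12.        ]
 [ 475.56842956 -352.98974355   12.        ]] 82.99817276427899 [ 434.41081542 -347.67702595   12.        ]
[[ 412.8 -162.2   12. ]
 [ 497.6 -173.    12. ]
 [ 477.4 -347.7   12. ]
 [ 393.1 -334.8   12. ]]
384 397 272 296
[[ 466.  -247.2   20. ]
 [ 397.7 -246.2   20. ]]
412 420 275 299
[[ 458.5 -316.5   20. ]
 [ 390.4 -314.8   20. ]]
```

```bash
python3 go.py 440.5 -286.3 48 -7; python3 -m handwheel '[[0,0,0,0,0.3],[0,0,0,0,0.3]]'|tail -3;  python3 go.py 440.5 -286.3 48 -7
```

```text
shift [-6.   1.6 27.4] turn 0.019 yaw -5.9 tcp [ 439.6 -280.2   75.4] F [-0.3 -0.3 -0.9] gap 46.9 q6 0.95 t 4.0
wrist_force: [0.9, -0.2, 0.3]
finger_gap: 0.0468
grip_force: 41.3
shift [-5.5  1.1 27.7] turn 0.019 yaw -5.9 tcp [ 440.  -280.7   75.7] F [ 0.9 -0.2  0.3] gap 46.8 q6 0.95 t 4.2
```

```bash
python3 -m handwheel '[[-5.5,1,14,0.02,0.3],[-5.5,1,30,0.02,0.3],[-5.5,1,30,0.02,0.3],[-5.5,1,30,0.02,0.3]]'|tail -3; python3 go.py 440.5 -286.3 48 -7;python3 - <<'E'
from h import *
s=snap('side',3);b=s['color'][265:325,288:350]
cv2.imwrite('pics/v4.png',cv2.resize(b,(620,600),interpolation=3))
E
```

```text
wrist_force: [-0.1, -0.7, -0.6]
finger_gap: 0.0473
grip_force: 41.4
shift [ 0.5  0.5 -2.3] turn -0.002 yaw -7.1 tcp [ 440.  -286.8   45.7] F [-0.1 -0.7 -0.6] gap 47.3 q6 0.96 t 4.6
```

View pics/v4.png

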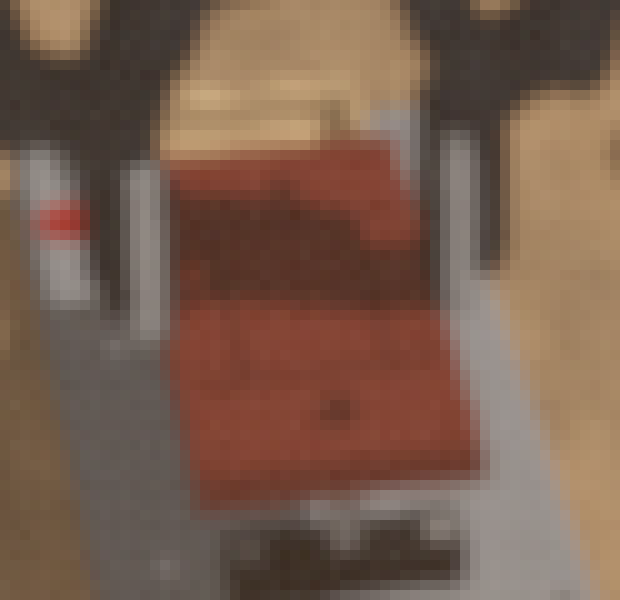

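Run:
```python
from h import *
s=load('side')
a=ray(s,[[315.9,289.3],[321.2,312.3]],.037)*1000; b=ray(s,[[316.2,283.7],[321.6,305.8]],.0499)*1000
print(a.round(1),b.round(1),(b-a).mean(0))
```

```text
[[ 446.5 -251.6   37. ]
 [ 436.4 -323.2   37. ]] [[ 447.2 -252.6   49.9]
 [ 437.7 -322.4   49.9]] [ 1.03987229 -0.10060174 12.9       ]
```

```bash
python3 -m handwheel '[[0.8,-0.8,0,0,0.3],[0.8,-0.8,4,0,0.3],[0.8,-0.8,8,0,0.3],[0.8,-0.8,8,0,0.3]]'; python3 -m handwheel '[[0,0,3,0,0.3],[0,0,5,0,0.3],[0,0,5,0,0.3]]'
```

```text
clock: 5.05
tcp_pos: [0.4396, -0.2864, 0.0375]
orientation: [0.0, 0.75, 0.662, 0.0]
wrist_force: [0.9, 0.4, -0.4]
finger_gap: 0.0469
grip_force: 41.4
clock: 5.35
tcp_pos: [0.4405, -0.2862, 0.0327]
orientation: [0.0, 0.75, 0.662, 0.001]
wrist_force: [5.1, 2.5, -0.6]
finger_gap: 0.0473
grip_force: 41.4
```

```bash
python3 -m handwheel '[[0.3,0.5,1,0,0.3],[0.3,0.5,4,0,0.3],[0.3,0.5,6,0,0.3],[0.3,0.5,6,0,0.3]]'; python3 -m handwheel '[[0,0,2,0,0.3],[0,0,4,0,0.3],[0,0,4,0,0.3]]'
```

```text
clock: 5.75
tcp_pos: [0.4407, -0.2861, 0.0266]
orientation: [0.0, 0.75, 0.662, 0.001]
wrist_force: [5.1, 2.2, 1.1]
finger_gap: 0.0466
grip_force: 41.6
clock: 6.05
tcp_pos: [0.4408, -0.2864, 0.0237]
orientation: [0.001, 0.75, 0.662, 0.001]
wrist_force: [3.1, 5.0, 8.8]
finger_gap: 0.0471
grip_force: 43.8
```

```bash
python3 -m handwheel '[[0,0,0,0,0.75],[0,0,0,0,0.75],[0,0,0,0,0.75],[0,0,-40,0,0.75],[0,0,-90,0,0.75],[0,0,-110,0,0.75]]'|tail -3;  python3 go.py 482 53 130 5.5
```

```text
wrist_force: [1.3, -1.2, 0.0]
finger_gap: 0.0641
grip_force: 0.0
shift [343.2  -1.9   5.5] turn -0.221 yaw -7.2 tcp [ 440.9 -287.7  136.5] F [ 1.3 -1.2  0. ] gap 64.1 q6 0.97 t 6.65
```

```bash
python3 -m handwheel '[[343,-2,15,-0.221,0.75],[343,-2,15,-0.221,0.75],[343,-2,15,-0.221,0.75],[343,-2,15,-0.221,0.75],[343,-2,15,-0.221,0.75],[343,-2,15,-0.221,0.75],[343,-2,15,-0.221,0.75],[343,-2,15,-0.221,0.75]]'|tail -3;python3 -m handwheel '[[0,0,0,0,0.75],[0,0,0,0,0.75]]'>/dev/null;  python3 go.py 482 53 1 5.5;python3 - <<'E'
from h import *
s=snap('side',4);t=snap('top',4)
a=t['color'][255:310,355:430]
b=s['color'][200:330,280:350];b2=s['color'][170:250,270:350]
cv2.imwrite('pics/v5.png',np.hstack([cv2.resize(b,(323,600),interpolation=3),np.vstack([cv2.resize(a,(409,300),interpolation=3),cv2.resize(b2,(409,300),interpolation=3)])]))
E
```

```text
wrist_force: [-1.0, -0.7, -0.1]
finger_gap: 0.0646
grip_force: 0.0
shift [ -0.5   1.6 116.5] turn -0.001 yaw 5.5 tcp [480.5  53.5 117.5] F [-0.2  0.1  0.3] gap 63.6 q6 1.42 t 7.65
```

View pics/v5.png

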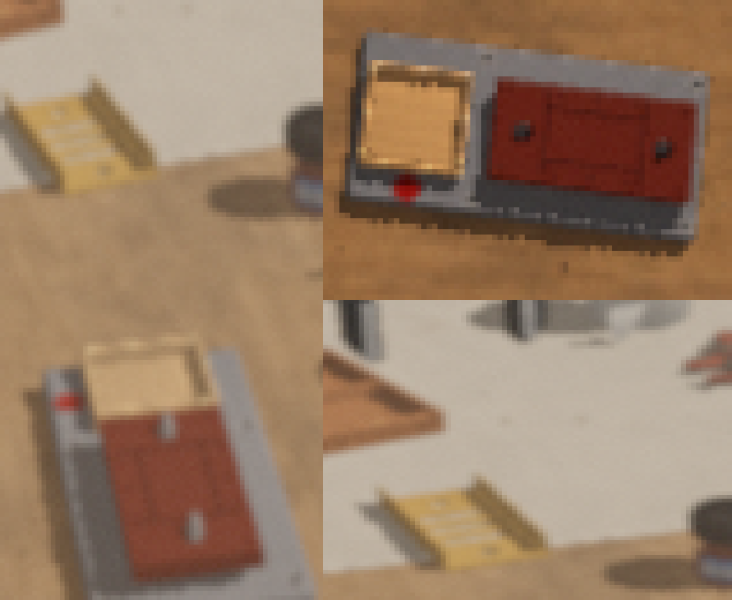

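```bash
python3 -m handwheel '[[-0.5,1.5,40,0,0.75],[-0.5,1.5,80,0,0.75],[-0.5,1.5,108,0,0.75],[-0.5,1.5,116.5,0,0.75],[-0.5,1.5,116.5,0,0.75],[-0.5,1.5,116.5,0,0.3],[-0.5,1.5,116.5,0,0.3],[-0.5,1.5,116.5,0,0.3]]' 30; python3 -m handwheel '[[0,0,0,0,0.3],[0,0,0,0,0.3]]' ;python3 -m handwheel '[[0,0,-10,0,0.3],[0,0,-40,0,0.3],[0,0,-90,0,0.3],[0,0,-95,0,0.3],[0,0,-95,0,0.3]]'|tail -3 ; python3 go.py 440.8 -285.5 80 -7
```

```text
clock: 8.55
tcp_pos: [0.4837, 0.0538, 0.0027]
orientation: [0.001, 0.672, 0.74, 0.001]
wrist_force: [0.4, -0.4, 3.7]
finger_gap: 0.049
grip_force: 31.9
clock: 8.75
tcp_pos: [0.4837, 0.0538, 0.0027]
orientation: [0.001, 0.672, 0.74, 0.001]
wrist_force: [0.7, -0.2, 7.2]
finger_gap: 0.0492
grip_force: 32.3
wrist_force: [0.1, -0.1, -1.3]
finger_gap: 0.0491
grip_force: 31.6
shift [-333.8  -75.6   18.4] turn 0.218 yaw 5.5 tcp [483.9  54.   98.6] F [ 0.1 -0.1 -1.3] gap 49.1 q6 1.42 t 9.25
```

```bash
python3 -m handwheel '[[-334,-75.6,18,0.218,0.3],[-334,-75.6,18,0.218,0.3],[-334,-75.6,18,0.218,0.3],[-334,-75.6,18,0.218,0.3],[-334,-75.6,18,0.218,0.3],[-334,-75.6,18,0.218,0.3],[-334,-75.6,18,0.218,0.3],[-334,-75.6,18,0.218,0.3]]'|tail -3; python3 -m handwheel '[[0,0,10,0,0.3],[0,0,29,0,0.3],[0,0,29,0,0.3]]' >/dev/null; python3 go.py 440.8 -285.5 50 -7;python3 - <<'E'
from h import *
s=snap('side',5);b=s['color'][260:320,288:350]
cv2.imwrite('pics/v6.png',cv2.resize(b,(620,600),interpolation=3))
E
```

```text
wrist_force: [0.6, 0.2, -0.8]
finger_gap: 0.0493
grip_force: 31.5
shift [-2.8  4.4 -4.2] turn 0.002 yaw -6.9 tcp [ 436.7 -282.1   45.8] F [-0.6  0.3 -1.2] gap 49.5 q6 0.96 t 10.35
```

View pics/v6.png

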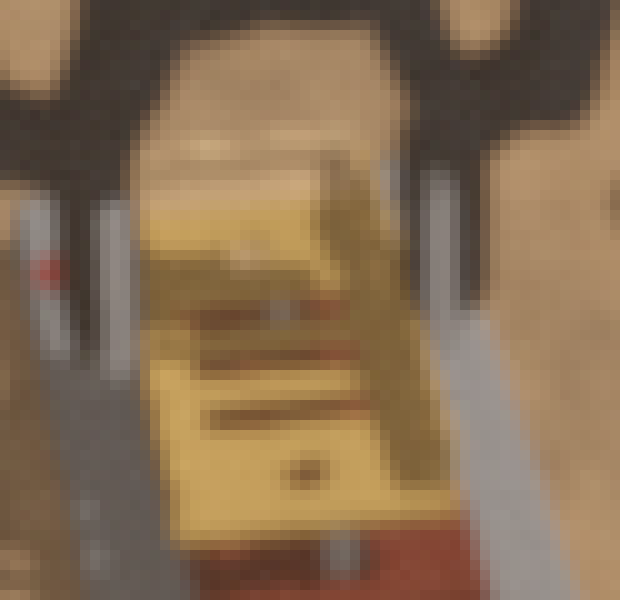

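```bash
python3 - <<'E'
from h import *
s=load('side')
b=ray(s,[[312.5,285.2],[318.5,307.0]],.0456)*1000
print(b.round(1),b.mean(0), 'need', np.array([441.8,-286.6])-b.mean(0)[:2])
E
python3 go.py 440.8 -285.5 45 -7
```

```text
[[ 441.  -249.    45.6]
 [ 433.1 -318.3   45.6]] [ 437.05071536 -283.6114079    45.6       ] need [ 4.74928464 -2.9885921 ]
shift [-2.4  3.7  2.1] turn 0.002 yaw -6.9 tcp [ 437.4 -282.7   47.1] F [-0.2 -0.3 -0.2] gap 49.1 q6 0.96 t 10.4
```

```bash
python3 -m handwheel '[[-2.7,4,-1,0,0.3],[-2.7,4,-1,0,0.3],[-2.7,4,4,0,0.3],[-2.7,4,9,0,0.3],[-2.7,4,9,0,0.3]]'; python3 -m handwheel '[[0,0,2,0,0.3],[0,0,4,0,0.3],[0,0,4,0,0.3]]'
```

```text
clock: 10.9
tcp_pos: [0.4422, -0.2885, 0.0396]
orientation: [-0.001, 0.749, 0.663, 0.0]
wrist_force: [-0.2, -0.1, -1.3]
finger_gap: 0.0488
grip_force: 31.6
clock: 11.2
tcp_pos: [0.4423, -0.2878, 0.0358]
orientation: [-0.001, 0.749, 0.663, 0.001]
wrist_force: [0.4, 3.9, 0.9]
finger_gap: 0.0488
grip_force: 31.7
```

```bash
python3 -m handwheel '[[1.5,-0.5,1,0,0.3],[1.5,-0.5,2.5,0,0.3],[1.5,-0.5,4,0,0.3],[1.5,-0.5,4,0,0.3]]'; python3 -m handwheel '[[0,0,1,0,0.3],[0,0,2,0,0.3],[0,0,2,0,0.3]]'
```

```text
clock: 11.6
tcp_pos: [0.4421, -0.2867, 0.0317]
orientation: [-0.001, 0.749, 0.663, 0.0]
wrist_force: [0.5, 3.7, -0.7]
finger_gap: 0.0491
grip_force: 31.6
clock: 11.9
tcp_pos: [0.4422, -0.2867, 0.0307]
orientation: [-0.0, 0.749, 0.663, 0.0]
wrist_force: [-1.8, 6.9, 6.6]
finger_gap: 0.0486
grip_force: 32.4
```

```bash
python3 -m handwheel '[[0,0,0,0,0.75],[0,0,0,0,0.75],[0,0,0,0,0.75],[0,0,-40,0,0.75],[0,0,-90,0,0.75],[0,0,-130,0,0.6],[0,0,-130,0,0.6]]'|tail -3;  python3 go.py 613 -137 150 -7
```

```text
wrist_force: [0.7, -1.1, 0.2]
finger_gap: 0.0514
grip_force: 0.0
shift [173.  147.4  16.6] turn -0.0 yaw -7.0 tcp [ 445.4 -290.6  166.5] F [ 0.7 -1.1  0.2] gap 51.4 q6 0.96 t 12.6
```

```bash
python3 -m handwheel '[[173,147,10,0,0.6],[173,147,10,0,0.6],[173,147,10,0,0.6],[173,147,10,0,0.6],[173,147,10,0,0.6],[173,147,10,0,0.6],[173,147,10,0,0.6]]'|tail -3;python3 go.py 613 -137 17 -7;python3 - <<'E'
from h import *
s=snap('side',6);t=snap('top',6)
P=cloud(t);
b=s['color'][180:320,285:405]
a=t['color'][250:310,350:430]
cv2.imwrite('pics/v7.png',np.hstack([cv2.resize(b,(480,560),interpolation=3),np.vstack([cv2.resize(a,(320,240),interpolation=3),np.zeros((320,320,3),np.uint8)])]))
E
```

```text
wrist_force: [-0.2, -0.2, -0.7]
finger_gap: 0.0513
grip_force: 0.0
shift [ -3.3   4.5 132.1] turn 0.001 yaw -6.9 tcp [ 609.2 -133.2  149.1] F [-0.2 -0.2 -0.7] gap 51.3 q6 1.35 t 13.3
```

View pics/v7.png

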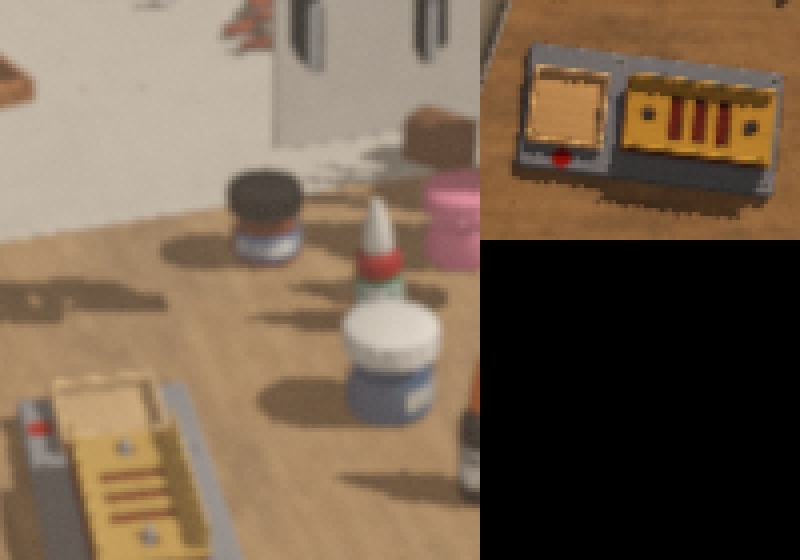

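```bash
python3 -m handwheel '[[-3,4,0,0,0.6],[-3,4,40,0,0.6],[-3,4,80,0,0.6],[-3,4,115,0,0.6],[-3,4,132,0,0.6],[-3,4,132,0,0.6],[-3,4,132,0,0.1],[-3,4,132,0,0.1]]' 30; python3 -m handwheel '[[0,0,0,0,0.1],[0,0,0,0,0.1],[0,0,0,0,0.1]]';python3 -m handwheel '[[0,0,-10,0,0.1],[0,0,-50,0,0.1],[0,0,-90,0,0.1],[0,0,-90,0,0.1]]'|tail -3 ; python3 go.py 451.4 -198.8 110 -7
```

```text
clock: 14.2
tcp_pos: [0.6143, -0.1381, 0.0202]
orientation: [0.001, 0.749, 0.662, 0.001]
wrist_force: [-1.2, -0.3, 3.8]
finger_gap: 0.0235
grip_force: 32.3
clock: 14.5
tcp_pos: [0.6143, -0.1378, 0.0202]
orientation: [0.002, 0.749, 0.663, 0.001]
wrist_force: [-0.6, -0.2, 6.7]
finger_gap: 0.0235
grip_force: 29.9
wrist_force: [0.8, -0.5, -0.2]
finger_gap: 0.0234
grip_force: 29.3
shift [ -80.4 -156.6    3.7] turn 0.001 yaw -7.0 tcp [ 616.6 -138.   115.2] F [ 0.8 -0.5 -0.2] gap 23.4 q6 1.35 t 14.9
```

```bash
python3 -m handwheel '[[-81,-157,4,0,0.1],[-81,-157,4,0,0.1],[-81,-157,4,0,0.1],[-81,-157,4,0,0.1],[-81,-157,4,0,0.1],[-81,-157,4,0,0.1]]'|tail -3;python3 go.py 452 -199 37 -7
```

```text
wrist_force: [1.8, 0.4, -0.1]
finger_gap: 0.024
grip_force: 29.4
shift [ 0.1  4.8 67.6] turn -0.001 yaw -7.1 tcp [ 447.2 -198.5  104.6] F [ 1.8  0.4 -0.1] gap 24.0 q6 1.11 t 15.5
```

```bash
python3 -m handwheel '[[0,4.5,20,0,0.1],[0,4.5,45,0,0.1],[0,4.5,60,0,0.1],[0,4.5,66,0,0.1],[0,4.5,66,0,0.1]]';python3 go.py 452 -199 35 -7
```

```text
clock: 16.0
tcp_pos: [0.4521, -0.1982, 0.0375]
orientation: [-0.001, 0.748, 0.663, -0.0]
wrist_force: [-0.9, -0.3, 0.0]
finger_gap: 0.0234
grip_force: 29.4
shift [-0.8  0.   2.5] turn 0.001 yaw -6.9 tcp [ 452.1 -198.2   37.5] F [-0.9 -0.3  0. ] gap 23.4 q6 1.12 t 16.0
```

```bash
python3 -m handwheel '[[0,0,1.5,0,0.1],[0,0,3,0,0.1],[0,0,3,0,0.1]]'; python3 -m handwheel '[[0,0,0,0,0.5],[0,0,0,0,0.5],[0,0,0,0,0.5],[0,0,-30,0,0.5],[0,0,-70,0,0.5],[0,0,-110,0,0.5],[0,0,-110,0,0.5]]'|tail -3; python3 go.py 586 -378 150 20
```

```text
clock: 16.3
tcp_pos: [0.4522, -0.1991, 0.0358]
orientation: [0.001, 0.749, 0.663, 0.0]
wrist_force: [-0.8, 0.2, -0.3]
finger_gap: 0.0233
grip_force: 29.4
wrist_force: [0.6, -1.0, -0.6]
finger_gap: 0.0427
grip_force: 0.0
shift [-159.8  151.7    2.9] turn -0.471 yaw -7.0 tcp [ 454.8 -200.9  150.8] F [ 0.6 -1.  -0.6] gap 42.7 q6 1.12 t 17.0
```

```bash
python3 -m handwheel '[[-160,152,3,0,0.6],[-160,152,3,0,0.6],[-160,152,3,0,0.6],[-160,152,3,0,0.6],[-160,152,3,0,0.6],[-160,152,3,0,0.6],[-160,152,3,0,0.6]]'|tail -3;python3 go.py 586 -378 18 -7;python3 - <<'E'
from h import *
s=snap('side',7)
b=s['color'][190:320,285:435]
cv2.imwrite('pics/v8.png',cv2.resize(b,(600,520),interpolation=3))
E
```

```text
wrist_force: [-0.5, 0.8, -0.4]
finger_gap: 0.0512
grip_force: 0.0
shift [ -2.    4.2 122.9] turn -0.0 yaw -7.0 tcp [ 582.3 -375.7  140.9] F [-0.5  0.8 -0.4] gap 51.2 q6 1.0 t 17.7
```

View pics/v8.png

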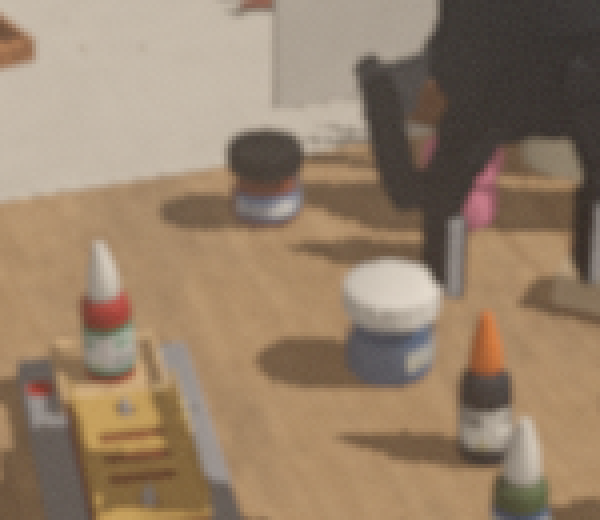

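```bash
python3 -m handwheel '[[-2,4,0,0,0.6],[-2,4,40,0,0.6],[-2,4,80,0,0.6],[-2,4,110,0,0.6],[-2,4,123,0,0.6],[-2,4,123,0,0.6],[-2,4,123,0,0.1],[-2,4,123,0,0.1]]' 30; python3 -m handwheel '[[0,0,0,0,0.1],[0,0,0,0,0.1],[0,0,0,0,0.1]]';python3 -m handwheel '[[0,0,-10,0,0.1],[0,0,-50,0,0.1],[0,0,-100,0,0.1],[0,0,-140,0,0.1],[0,0,-140,0,0.1]]'|tail -3 ; python3 go.py 445.7 285 150 14.2
```

```text
clock: 18.55
tcp_pos: [0.5883, -0.3796, 0.0219]
orientation: [0.002, 0.749, 0.663, 0.0]
wrist_force: [0.1, 0.7, 8.3]
finger_gap: 0.0234
grip_force: 32.0
clock: 18.85
tcp_pos: [0.5883, -0.3797, 0.0219]
orientation: [0.002, 0.749, 0.663, 0.0]
wrist_force: [0.2, 0.3, 7.0]
finger_gap: 0.0236
grip_force: 29.9
wrist_force: [1.1, -0.0, 0.6]
finger_gap: 0.0231
grip_force: 29.6
shift [ 643.8 -224.3   11.2] turn -0.37 yaw -7.0 tcp [ 589.8 -381.1  168.2] F [ 1.1 -0.   0.6] gap 23.1 q6 1.0 t 19.35
```

```bash
python3 -m handwheel '[[644,-224,10,-0.37,0.1],[644,-224,10,-0.37,0.1],[644,-224,10,-0.37,0.1],[644,-224,10,-0.37,0.1],[644,-224,10,-0.37,0.1],[644,-224,10,-0.37,0.1],[644,-224,10,-0.37,0.1],[644,-224,10,-0.37,0.1]]'|tail -3; python3 go.py 445.7 285 150 14.2
```

```text
wrist_force: [0.5, 0.9, -0.7]
finger_gap: 0.0233
grip_force: 29.6
shift [276.4  12.4   3.6] turn -0.0 yaw 14.2 tcp [501.4  14.  153.6] F [ 0.5  0.9 -0.7] gap 23.3 q6 1.19 t 20.15
```

```bash
python3 -m handwheel '[[276,12,4,0,0.1],[276,12,4,0,0.1],[276,12,4,0,0.1],[276,12,4,0,0.1],[276,12,4,0,0.1],[276,12,4,0,0.1],[276,12,40,0,0.1],[276,12,70,0,0.1]]'|tail -3; python3 -m handwheel '[[0,0,0,0,0.1],[0,0,0,0,0.1]]'|tail -1;python3 go.py 445.7 285 28.5 14.2
```

```text
wrist_force: [0.4, 0.5, -0.6]
finger_gap: 0.0236
grip_force: 29.6
grip_force: 29.6
shift [ 2.4  0.7 55. ] turn 0.0 yaw 14.2 tcp [445.7 282.5  83.5] F [ 0.4 -0.2 -0.2] gap 23.5 q6 1.74 t 21.15
```

```bash
python3 -m handwheel '[[2.4,0.7,25,0,0.1],[2.4,0.7,45,0,0.1],[2.4,0.7,54,0,0.1],[2.4,0.7,57,0,0.1],[2.4,0.7,57,0,0.1]]'; python3 go.py 445.7 285 26.5 14.2
```

```text
clock: 21.65
tcp_pos: [0.4472, 0.2855, 0.0275]
orientation: [0.0, 0.614, 0.789, 0.001]
wrist_force: [-0.3, -0.3, -0.6]
finger_gap: 0.0233
grip_force: 29.6
shift [-0.1 -1.6  1. ] turn -0.0 yaw 14.2 tcp [447.2 285.5  27.5] F [-0.3 -0.3 -0.6] gap 23.3 q6 1.74 t 21.65
```

```bash
python3 -m handwheel '[[0,0,1,0,0.1],[0,0,1,0,0.1]]'|tail -3; python3 -m handwheel '[[0,0,0,0,0.5],[0,0,0,0,0.5],[0,0,0,0,0.5],[0,0,-30,0,0.5],[0,0,-70,0,0.5],[0,0,-110,0,0.6],[0,0,-125,0,0.8],[0,0,-125,0,0.8]]'|tail -3; python3 go.py 582.5 -48 150 14.2
```

```text
wrist_force: [0.6, -0.2, 4.0]
finger_gap: 0.0238
grip_force: 30.1
wrist_force: [0.3, -0.8, 0.1]
finger_gap: 0.068
grip_force: 0.0
shift [-356.9   48.1    3.2] turn 0.0 yaw 14.2 tcp [448.2 286.2 153.3] F [ 0.3 -0.8  0.1] gap 68.0 q6 1.74 t 22.65
```

```bash
python3 -m handwheel '[[-357,48,3,0,0.8],[-357,48,3,0,0.8],[-357,48,3,0,0.8],[-357,48,3,0,0.8],[-357,48,3,0,0.8],[-357,48,3,0,0.8],[-357,48,3,0,0.8],[-357,48,3,0,0.8]]'|tail -3; python3 -m handwheel '[[0,0,0,0,0.8],[0,0,0,0,0.8]]'|tail -1;python3 go.py 582.5 -48 16 14.2
python3 - <<'E'
from h import *
t=snap('top',8);P=cloud(t)
q=P[245:305,175:245].reshape(-1,3);q=q[(q[:,2]>.04)&(q[:,2]<.09)];print(len(q),q.mean(0),q.max(0))
import subprocess
E
```

```text
wrist_force: [0.0, 1.3, 0.5]
finger_gap: 0.0685
grip_force: 0.0
grip_force: 0.0
shift [ -0.9   3.5 130.1] turn 0.0 yaw 14.2 tcp [579.2 -48.1 146.1] F [-0.4  0.7 -0.6] gap 68.3 q6 1.1 t 23.65
68 [0.44613927 0.2855483  0.05578553] [0.46015409 0.30032465 0.08192481]
```

```bash
python3 -m handwheel '[[-1,3.5,0,0,0.8],[-1,3.5,40,0,0.8],[-1,3.5,80,0,0.8],[-1,3.5,115,0,0.8],[-1,3.5,128,0,0.8],[-1,3.5,128,0,0.8],[-1,3.5,128,0,0.3],[-1,3.5,128,0,0.3]]' 35; python3 -m handwheel '[[0,0,0,0,0.3],[0,0,0,0,0.3],[0,0,0,0,0.3]]';python3 -m handwheel '[[0,0,-10,0,0.3],[0,0,-50,0,0.3],[0,0,-100,0,0.3],[0,0,-120,0,0.3],[0,0,-120,0,0.3]]'|tail -3 ; python3 go.py 462.3 219.5 140 14.2
```

```text
clock: 24.5
tcp_pos: [0.5861, -0.0492, 0.0218]
orientation: [0.002, 0.614, 0.789, 0.001]
wrist_force: [-3.7, 1.4, 8.9]
finger_gap: 0.0411
grip_force: 34.4
clock: 24.8
tcp_pos: [0.5862, -0.0492, 0.0219]
orientation: [0.002, 0.614, 0.789, 0.001]
wrist_force: [0.7, 1.7, 6.6]
finger_gap: 0.041
grip_force: 35.6
wrist_force: [-0.9, 0.3, 0.2]
finger_gap: 0.0411
grip_force: 35.7
shift [291.7 -54.8   3.1] turn 0.0 yaw 14.2 tcp [586.9 -49.9 144.8] F [-0.9  0.3  0.2] gap 41.1 q6 1.1 t 25.3
```

```bash
python3 -m handwheel '[[291,-54,3,0,0.3],[291,-54,3,0,0.3],[291,-54,3,0,0.3],[291,-54,3,0,0.3],[291,-54,3,0,0.3],[291,-54,3,0,0.3],[291,-54,3,0,0.3],[291,-54,40,0,0.3]]'|tail -3; python3 -m handwheel '[[0,0,0,0,0.3],[0,0,0,0,0.3]]'|tail -1;python3 go.py 462.3 219.5 28.5 14.2
```

```text
wrist_force: [1.2, 0.7, -1.4]
finger_gap: 0.0405
grip_force: 35.7
grip_force: 35.8
shift [ 0.   3.4 70.1] turn -0.001 yaw 14.2 tcp [459.3 218.7  98.7] F [-0.7 -0.4  0.6] gap 41.1 q6 1.61 t 26.3
```

```bash
python3 -m handwheel '[[0,3,30,0,0.3],[0,3,55,0,0.3],[0,3,68,0,0.3],[0,3,70,0,0.3],[0,3,70,0,0.3]]'; python3 go.py 462.3 219.5 26.5 14.2
```

```text
clock: 26.8
tcp_pos: [0.4641, 0.22, 0.0302]
orientation: [0.0, 0.615, 0.789, 0.0]
wrist_force: [-0.5, 0.3, 0.0]
finger_gap: 0.041
grip_force: 35.8
shift [-0.1 -1.9  3.7] turn -0.001 yaw 14.1 tcp [464.1 220.   30.2] F [-0.5  0.3  0. ] gap 41.0 q6 1.61 t 26.8
```

```bash
python3 -m handwheel '[[0,-1,2,0,0.3],[0,-1,3.5,0,0.3],[0,-1,3.5,0,0.3]]'|tail -5; python3 -m handwheel '[[0,0,0,0,0.8],[0,0,0,0,0.8],[0,0,0,0,0.8],[0,0,-30,0,0.8],[0,0,-70,0,0.8],[0,0,-120,0,0.8],[0,0,-150,0,0.8]]'|tail -3; python3 -m handwheel '[[-150,0,-30,0,0.8],[-150,0,-30,0,0.8],[-150,0,-30,0,0.8],[-150,0,-30,0,0.8],[-150,0,-30,0,0.8]]'|tail -3;python3 - <<'E'
from h import *
s=snap('side',9);t=snap('top',9)
b=s['color'][150:350,220:440]
a=t['color'][185:310,170:480]
cv2.imwrite('pics/v9.png',np.vstack([cv2.resize(a,(660,266),interpolation=3),cv2.resize(b[:,:],(360,327),interpolation=3,).repeat(1,0) if 0 else np.pad(cv2.resize(b,(363,330),interpolation=3),((0,0),(0,297),(0,0)))]))
E
```

```text
tcp_pos: [0.4632, 0.2205, 0.0269]
orientation: [0.001, 0.614, 0.789, 0.001]
wrist_force: [0.5, 0.2, 2.7]
finger_gap: 0.0409
grip_force: 36.1
wrist_force: [1.3, 0.3, -0.4]
finger_gap: 0.0682
grip_force: 0.0
wrist_force: [-0.7, 0.5, -0.4]
finger_gap: 0.0684
grip_force: 0.0
```

View pics/v9.png

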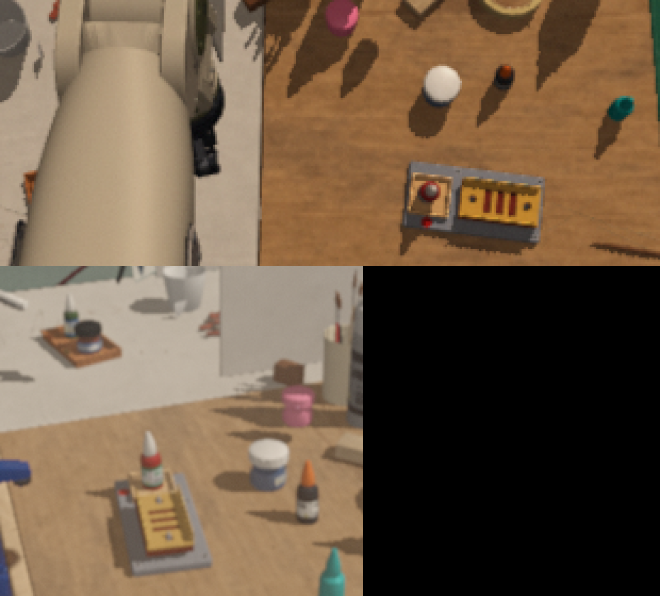

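Run:
```python
from h import *
t=load('top',9);P=cloud(t).reshape(-1,3)*1000
d=np.array([.122,.9925]);e=np.array([.9925,-.122]);o=np.array([442,-284])
l=P[:,:2]-o;Y=l@d;X=l@e
for n,x0,x1,y0,y1 in(('mask+',-14,8,42,48),('mask-',-14,8,-48,-42),('base',-41,-36,-50,50),('base-',-20,20,-57,-54),('base+x',34,40,-40,40)):
    m=(X>x0)&(X<x1)&(Y>y0)&(Y<y1);print(n,m.sum(),np.median(P[m,2]).round(1))
from workcell import workorder
print(workorder.hand_in())
```

```text
mask+ 18 28.5
mask- 18 29.1
base 74 10.0
base- 8 11.5
base+x 66 10.7
the job is handed in; nothing more can be done
None
```

Both kits are made up and the job is handed in. The panel and brass mask are on the board's pins and read level and fully down to within camera accuracy. The red bottle is upright in the bay, the green bottle and brown jar each stand in their own tray compartment, and the other paints were left untouched.

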